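# Stand each ulekan in its own cobek

### The job

Get the cobeks ready for serving: take the clay bowl out of the medium cobek and stand it in the middle of the cork mat, and stand each wooden ulekan upright in the middle of the cobek of its own size, small in small, medium in medium and large in large. Set everything down without dropping it or knocking it over, and leave the salt pot and the teaspoon where they are.

Things in the scene. Friction and masses are not known exactly. Their poses are not given: they have to be found in the camera images.
- ulekan_small: The small wooden ulekan (pestle): a loose wooden turning standing upright on its broad flat foot, 80 mm tall; foot 36 mm across, narrowing to a plain round straight handle 22 mm across that runs from 34 mm up to 74 mm above the foot's underside. Origin: centre of the underside; z runs up along the handle. Yaw means nothing.
- ulekan_medium: The medium wooden ulekan (pestle): a loose wooden turning standing upright on its broad flat foot, 110 mm tall; foot 46 mm across, narrowing to a plain round straight handle 26 mm across that runs from 46 mm up to 104 mm above the foot's underside. Origin: centre of the underside; z runs up along the handle. Yaw means nothing.
- ulekan_large: The large wooden ulekan (pestle): a loose wooden turning standing upright on its broad flat foot, 140 mm tall; foot 56 mm across, narrowing to a plain round straight handle 30 mm across that runs from 59 mm up to 134 mm above the foot's underside. Origin: centre of the underside; z runs up along the handle. Yaw means nothing.
- cobek_small: The small cobek: a heavy loose dark stone mortar bowl, 88 mm across the base and 100 mm across the rim, rim 30 mm above the bench, wall 9 mm thick. Its inner floor is flat, at least 66 mm across, 14 mm above its underside. Origin: centre of the underside on the bench; z up. Yaw means nothing.
- cobek_medium: The medium cobek: a heavy loose dark stone mortar bowl, 108 mm across the base and 124 mm across the rim, rim 32 mm above the bench, wall 9 mm thick. Its inner floor is flat, at least 86 mm across, 14 mm above its underside. Origin: centre of the underside on the bench; z up. Yaw means nothing. At the start the clay bowl stands in it.
- cobek_large: The large cobek: a heavy loose dark stone mortar bowl, 132 mm across the base and 150 mm across the rim, rim 36 mm above the bench, wall 9 mm thick. Its inner floor is flat, at least 110 mm across, 14 mm above its underside. Origin: centre of the underside on the bench; z up. Yaw means nothing.
- clay_bowl: Small empty red-brown clay bowl, like a little beaker: 60 mm across at the rim, slightly narrower at the foot, 50 mm tall, wall 5 mm. At the start it stands on the inner floor of the medium cobek, within 8 mm of its middle. Origin: centre of its underside; z up.
- cork_mat: Round cork mat fixed to the bench, 110 mm across, 6 mm thick. Origin: centre of its underside on the bench, so its top is 6 mm above.
- salt_pot: Bystander: squat wooden salt pot with a dark lid, 58 mm across, 62 mm tall to the top of its tiny knob, no handle; not an ulekan. Origin: centre of its underside. To be left where it stands.
- teaspoon: Bystander: steel teaspoon lying flat, 106 mm long, 29 mm across its bowl, 6 mm thick. Origin: under a point about its mid-length on the bench; x runs along it towards its bowl. To be left where it lies.
Mind the look-alikes: they are no part of the job. Leave any blue or yellow look-alike of the cobek_small alone.

How it is judged:
At the end, for the whole second after the job is handed in: Each ulekan stands on the floor of the cobek of its own size, upright (within about 7 degrees) and within 15 mm of its middle; the clay bowl stands upright on the cork mat within 15 mm of its middle; the cobeks stand level; all is released and at rest (horizontal distance between ulekan_small and cobek_small below 0.015 m and z of ulekan_small in the frame of cobek_small between 0.009 and 0.019 m and angle between each of ulekan_small, ulekan_medium, ulekan_large, clay_bowl's own z axis and vertical below 0.12 rad and linear speed of each of ulekan_small, ulekan_medium, ulekan_large, clay_bowl, cobek_small, cobek_medium, cobek_large below 0.02 m/s and angular speed of each of ulekan_small, ulekan_medium, ulekan_large, clay_bowl below 0.2 rad/s and contact force between each of ulekan_small, ulekan_medium, ulekan_large, clay_bowl and the fingers below 0.05 N and horizontal distance between ulekan_medium and cobek_medium below 0.015 m and z of ulekan_medium in the frame of cobek_medium between 0.009 and 0.019 m and horizontal distance between ulekan_large and cobek_large below 0.015 m and z of ulekan_large in the frame of cobek_large between 0.009 and 0.019 m and horizontal distance between clay_bowl and cork_mat below 0.015 m and z of clay_bowl in the frame of cork_mat between 0.001 and 0.011 m and angle between each of cobek_small, cobek_medium, cobek_large's own z axis and vertical below 0.08 rad); the robot touches nothing.
It fails at once if an ulekan or the clay bowl falls freely (dropped from more than about 25 mm, or knocked over) ((linear speed of ulekan_small above 0.7 m/s and contact force between ulekan_small and the fingers below 0.05 N) or (linear speed of ulekan_medium above 0.7 m/s and contact force between ulekan_medium and the fingers below 0.05 N) or (linear speed of ulekan_large above 0.7 m/s and contact force between ulekan_large and the fingers below 0.05 N) or (linear speed of clay_bowl above 0.7 m/s and contact force between clay_bowl and the fingers below 0.05 N)).
It fails at once if the salt pot or the teaspoon is moved by more than 25 mm (distance of any of salt_pot, teaspoon from where it was at the start of the episode above 0.025 m).
It also fails if it takes over 128 s, if anything falls off the work surface, if the arm or the gripper's body presses on something with over 40 N, if the wrist force passes 120 N, or if a joint passes its speed limit or range.

### The arm

A 6-joint arm with a two-finger parallel gripper is mounted at the origin on the work surface. World frame = base frame: x ahead of the robot, y to its left, z up, the work surface at z = 0. Lengths are in m, angles in rad, forces in N, time in s.
With the tool pointing down it reaches from about 0.3 to 0.775 m from the base axis. Payload 14.6 kg.
Tool frame: the origin (TCP) lies on the centre line of the jaws, within the pads' length; the fingertips stand 19 mm ahead of it and the grasp point (between the pads) is the TCP; z points along the fingers, x is the direction in which the jaws open and shut, and the axes are right-handed (so a half turn about z gives the same grasp; the last joint's range is limited). The gripper opens to 94 mm and grips with 3 to 60 N. Pads are 16 mm wide; open, the fingers measure 119 mm over their backs; the gripper's body (75 mm by 177 mm) begins 78 mm behind the grasp point.
Start: joints at [1.054, 0.3, 1.521, -0, 1.321, -0.067], TCP at [0.239, 0.495, 0.224] pointing down, gripper open.
Joint ranges: [-3.03, 3.03], [-0.79, 2.21], [0.23, 2.52], [-1.04, 4.18], [0, 3.07], [-2.55, 2.55]. Speed limits (rad/s): [2.22, 2.22, 2.57, 3.14, 3.14, 3.14].

### API

Orientations are given as [roll, pitch, yaw] about the fixed x, y, z axes, in that order (R = Rz(yaw) Ry(pitch) Rx(roll)).
In Python, from station import ctrl, imaging gives the robot as it stands.
- The arm moves only by the shell command python3 -m handwheel 'ROWS' [OPENING] [FORCE]. ROWS is JSON, a list that holds one entry, the list of rows, each a list of 4 numbers: the shift along the tool's x, y, z in m, then the turn about the tool's z in rad. A call has 1 to 10 rows; each row shifts and turns the pose as measured when the row begins, along the tool's axes as they then stand; what a row does not reach is not made up. A row lasts 1/10 s, in which the tool goes at most 50 mm and 8.59 degrees, less where a joint would pass 70% of its speed; a pose out of reach is approached as far as the arm can. A call is refused whole if a number of a shift passes 0.05 or a number of a turn 0.15, either way. A call with a gripper value outside its range is refused whole. OPENING is the finger opening in m, from 0 to 0.094, set as the call begins (- or left out, the last holds). The fingers move at their own pace and stop on an object; FORCE is the grip in N (left out, the last holds). Time passes only in rows, so rows that do not move let the fingers close. It gives the time, the measured TCP pose, the force and the opening at its end, in the units of the state.
- ctrl.get_obs(): the state, without advancing time (a new reading comes with each control period).
- imaging.camera(name): name is "scene" or "top" or "wrist"; returns the picture (420x560x3 uint8, red, green, blue); there is no depth.
- imaging.camera_model(name): a dict with "camera_matrix" (3x3 intrinsics, pixels), "k1" (the pictures are not rectified: a ray, as slopes to the right and down, at radius r is drawn at 1 + k1 r^2 times it, then the intrinsics apply), "position" and "attitude" of the camera in the world. Camera axes: x right, y up, looking along -z (the intrinsics and any distortion apply to the point x, -y, -z); pixel columns grow to the right and rows downward; lengths in m; the calibration is good to about 2 mm. A picture is of the moment at which its call begins: read the wrist's pose just before it. camera_model takes no time and is no camera call; for the wrist camera it gives the pose at the moment of the call.
- ctrl.hand_in(): hands the job in, once; it reports no verdict.
The state is a dict: "time_s": time; "qpos": joint angles; "joint_vel": joint speeds; "tau": joint torques, N m; "ee_pos": TCP position; "eef_rot": TCP orientation; "force": force on the tool from outside, world axes, zero at the start; "moment": the same for the moment, N m; "grip_width": finger opening in m.
Only numpy, scipy, OpenCV 4.12 (cv2) and the standard library are available. Lean on these libraries where they do the work, as an engineer would, in place of code of your own. Each camera call takes 0.05 s, during which the arm holds its last target. There are 200 camera calls.

## Working session

There is one attempt and no reset: what is moved stays moved. The work goes in short steps, Python scripts to look and compute and a shell command to move; the robot and the scene stay as the last step left them, time stands still between calls to the robot, and variables do not carry over. Pictures are saved under pics/ and viewed, about 12 in all and at most 16, crops included, and the job is handed in when it is done.

```bash
ls; mkdir -p pics
python3 - <<'E'
from station import ctrl, imaging
import cv2
for n in("top","scene"):
    cv2.imwrite(f"pics/{n}0.png",cv2.resize(imaging.camera(n)[:,:,::-1],(800,600),interpolation=cv2.INTER_CUBIC))
    print(n,imaging.camera_model(n))
print(imaging.camera_model("wrist"))
print(ctrl.get_obs())
E
```

```text
pics
top {'camera_matrix': array([[496.20001538,   0.        , 295.41589978],
       [  0.        , 496.20001538, 204.49179858],
       [  0.        ,   0.        ,   1.        ]]), 'k1': 0.039482484098721474, 'position': array([ 0.29498737, -0.00431848,  1.21086942]), 'attitude': array([ 0.19432242, -0.00621345, -1.54493612])}
scene {'camera_matrix': array([[544.03003739,   0.        , 271.15853157],
       [  0.        , 544.03003739, 204.96614469],
       [  0.        ,   0.        ,   1.        ]]), 'k1': 0.012546118800478782, 'position': array([0.98953284, 0.38142077, 1.03921069]), 'attitude': array([0.54977953, 0.00618257, 2.24988375])}
{'camera_matrix': array([[319.06622107,   0.        , 274.98476063],
       [  0.        , 319.06622107, 211.14610661],
       [  0.        ,   0.        ,   1.        ]]), 'k1': -0.004205743718680902, 'position': array([0.16435018, 0.53105018, 0.38411729]), 'attitude': array([-0.28565194,  0.0014274 ,  1.12091305])}
{'time_s': 0.1, 'qpos': array([ 1.05440339e+00,  3.00429197e-01,  1.52153495e+00, -1.47903548e-06,
        1.32069895e+00, -6.65874160e-02]), 'joint_vel': array([-8.16478662e-05, -1.29206374e-03, -2.39739306e-03,  4.30228813e-04,
       -1.89728060e-03,  7.57343537e-04]), 'tau': array([ 6.63605751e-04, -5.32648587e+01, -3.53281045e+01,  7.08840997e-02,
        2.34844390e-02, -2.77485282e-05]), 'ee_pos': array([0.23902134, 0.49510005, 0.22392882]), 'eef_rot': array([-3.14152286e+00,  1.06816917e-03,  1.12099121e+00]), 'force': array([-0.04791033,  0.39190057, -0.67832207]), 'moment': array([ 0.00911261, -0.02697328,  0.01665054]), 'grip_width': 0.0940325859779153}
```

View pics/top0.png

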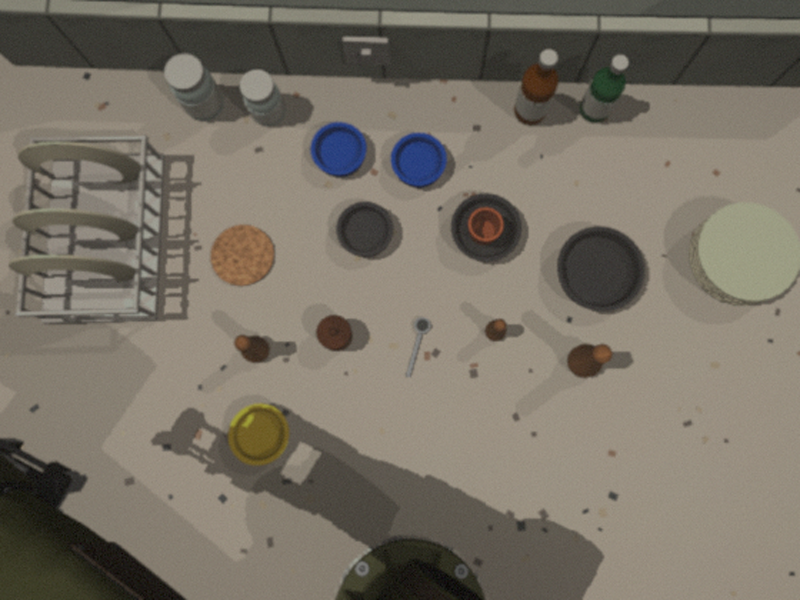

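View pics/scene0.png

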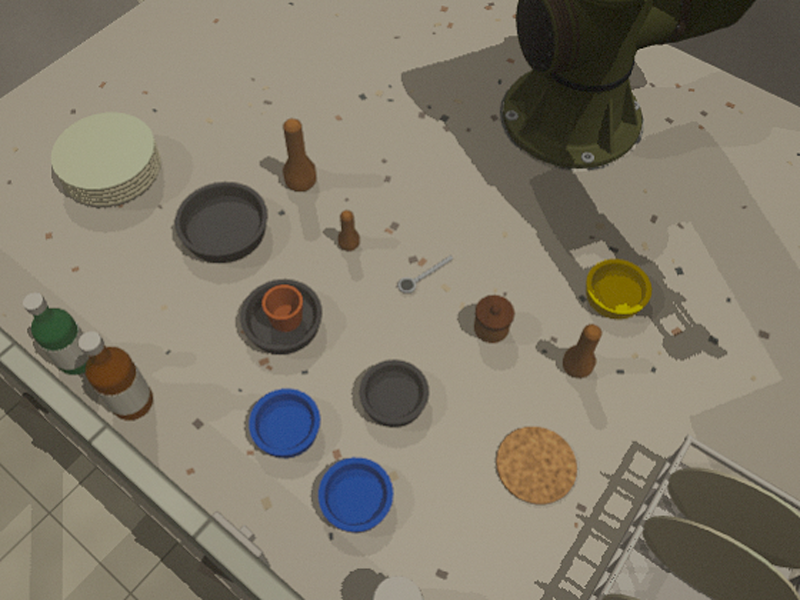

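Top view (800x600): cobeks at (365,229), (486,228) and (601,269); bowl rim (486,225); mat (243,255). Ulekan tops: small (499,325), medium (243,342), large (601,353). Salt pot (334,330), spoon (422,325) to (409,375). The scene view agrees.

```bash
cat > h.py <<'E'
import numpy as np, cv2, sys
from scipy.spatial.transform import Rotation as R
from station import ctrl, imaging
def ray(m,u,v):
    K=m["camera_matrix"]; s=np.array([(u-K[0,2])/K[0,0],(v-K[1,2])/K[1,1]]); p=s.copy()
    for _ in range(20): p=s/(1+m["k1"]*(p@p))
    return R.from_euler("xyz",m["attitude"]).apply([p[0],-p[1],-1])
def at(m,u,v,z):
    d=ray(m,u,v); c=np.array(m["position"]); return (c+d*(z-c[2])/d[2])[:2]
def proj(m,P):
    q=R.from_euler("xyz",m["attitude"]).inv().apply(np.array(P)-m["position"]); s=np.array([q[0],-q[1]])/-q[2]
    s=s*(1+m["k1"]*(s@s)); K=m["camera_matrix"]; return s*[K[0,0],K[1,1]]+K[:2,2]
def go(x,y,z,yaw=None):
    o=ctrl.get_obs(); r=R.from_euler("xyz",o["eef_rot"])
    print("t",round(o["time_s"],2),"pose",o["ee_pos"].round(4),o["eef_rot"].round(3),"F",o["force"].round(1),"w",round(o["grip_width"],4))
    d=r.inv().apply(np.array([x,y,z])-o["ee_pos"]); print(" tool delta",d.round(4))
    if yaw is not None: print(" turn",round(-(yaw-o["eef_rot"][2]),3))
E
python3 - <<'E'
from h import *
T=dict(cs=(365,229,.03),cm=(486,228,.032),cl=(601,269,.036),bowl=(486,224.5,.064),mat=(243,255,.006),us=(499.5,325.5,.078),um=(243,342,.108),ul=(602,353,.138),salt=(334,330,.05),sp=(422,325,.005),sp2=(409,375,.003))
S=dict(cs=(394,391,.03),cm=(281,314,.032),cl=(222,219,.036),bowl=(282,302,.064),mat=(537,465,.006),us=(347,214,.078),um=(593,330,.108),ul=(292.5,125,.138),salt=(495,311,.055),sp=(407,286,.005),sp2=(451,259,.003))
mt,ms=imaging.camera_model("top"),imaging.camera_model("scene")
for k in T:
    a=at(mt,T[k][0]/1.4286,T[k][1]/1.4286,T[k][2]);b=at(ms,S[k][0]/1.4286,S[k][1]/1.4286,S[k][2]);print(k,a.round(4),b.round(4),((a+b)/2).round(4), np.hypot(*a).round(3))
m=imaging.camera_model("wrist");o=ctrl.get_obs();r=R.from_euler("xyz",o["eef_rot"])
print("cam in tool",r.inv().apply(m["position"]-o["ee_pos"]))
E
```

```text
cs [0.6359 0.0956] [0.633  0.0976] [0.6344 0.0966] 0.643
cm [ 0.6429 -0.1131] [ 0.6416 -0.112 ] [ 0.6422 -0.1125] 0.653
cl [ 0.5746 -0.3085] [ 0.573  -0.3047] [ 0.5738 -0.3066] 0.652
bowl [ 0.6395 -0.1101] [ 0.6369 -0.109 ] [ 0.6382 -0.1095] 0.649
mat [0.5897 0.308 ] [0.588  0.3125] [0.5889 0.3102] 0.665
us [ 0.4666 -0.132 ] [ 0.4627 -0.1317] [ 0.4646 -0.1319] 0.485
um [0.4255 0.2711] [0.4203 0.2743] [0.4229 0.2727] 0.505
ul [ 0.4197 -0.2805] [ 0.4162 -0.2797] [ 0.4179 -0.2801] 0.505
salt [0.456  0.1379] [0.4499 0.1403] [0.453  0.1391] 0.476
sp [ 0.4749 -0.0071] [ 0.4714 -0.0055] [ 0.4731 -0.0063] 0.475
sp2 [0.389  0.0127] [0.386  0.0173] [0.3875 0.015 ] 0.389
cam in tool [-0.00026314 -0.08288569 -0.1601825 ]
```

```bash
python3 -m handwheel '[[[-0.025,0.042,0,0],[-0.025,0.042,0,0],[-0.025,0.042,0,0],[-0.025,0.042,0,0],[-0.025,0.042,0,0],[-0.025,0.042,0,0],[-0.025,0.042,0,0],[-0.025,0.042,0,0],[-0.025,0.042,0,0],[-0.025,0.042,0,0]]]'; python3 -c "
from h import *
go(.638,-.110,.20)"
```

```text
time_s: 1.1
ee_pos: [0.5118, 0.0794, 0.2218]
eef_rot: [-3.14, 0.004, 1.13]
force: [-1.1, 0.5, -0.4]
grip_width: 0.0939
t 1.1 pose [0.5118 0.0794 0.2218] [-3.14   0.004  1.13 ] F [-1.1  0.5 -0.4] w 0.0939
 tool delta [-0.1174  0.195   0.0219]
```

```bash
python3 -m handwheel '[[[-0.0235,0.039,0.004,0],[-0.0235,0.039,0.004,0],[-0.0235,0.039,0.004,0],[-0.0235,0.039,0.004,0],[-0.0235,0.039,0.004,0],[0,0,0,0],[0,0,0,0]]]'>/dev/null; python3 -c "
from h import *
go(.638,-.110,.20)
m=imaging.camera_model('wrist');I=imaging.camera('wrist');np.save('m1.npy',m,allow_pickle=True)
cv2.imwrite('pics/w1.png',I[:,:,::-1])
print(proj(m,[.638,-.11,.064]),proj(m,[.642,-.1125,.032]))"
```

```text
t 1.8 pose [ 0.6421 -0.1248  0.1968] [-3.134  0.005  1.124] F [-0.3  0.7 -0.1] w 0.094
 tool delta [ 0.0115 -0.0101 -0.0032]
[288.34213591 198.66911761] [286.73146588 195.76318813]
```

View pics/w1.png

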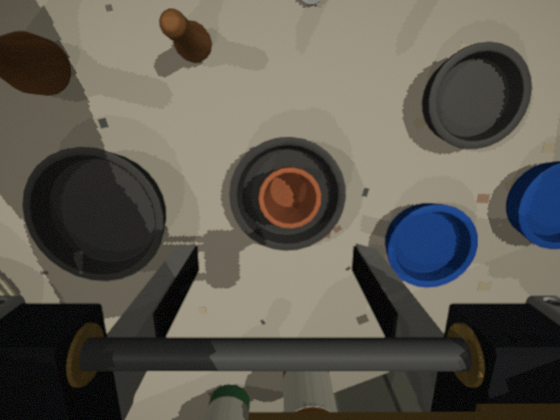

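Bowl rim is centred at (290,197.5), medium cobek rim (287.5,193), large cobek (95,213), small cobek (477,95).

```bash
python3 -c "
from h import *
m=np.load('m1.npy',allow_pickle=True).item()
for n,u,v,z in (('bowl',290,197.5,.064),('cm',287.5,193,.032),('cl',95,213,.036),('cs',477,95.5,.03),('us',173,20,.079)): print(n,at(m,u,v,z).round(4))
b=at(m,290,197.5,.064); go(*b,.056)"
```

```text
bowl [ 0.6376 -0.1081]
cm [ 0.6397 -0.1105]
cl [ 0.5708 -0.3025]
cs [0.6316 0.0953]
us [ 0.4662 -0.1295]
t 1.85 pose [ 0.6419 -0.1246  0.1967] [-3.134  0.005  1.124] F [-0.6 -0.1 -0.6] w 0.0938
 tool delta [ 0.0138 -0.0099  0.1407]
```

```bash
python3 -m handwheel '[[[0.013,-0.010,0.01,0],[0,0,0.03,0],[0,0,0.03,0],[0,0,0.03,0],[0,0,0,0],[0,0,0,0]]]' 0.094 >/dev/null; python3 -c "
from h import *
go(.638,-.109,.056)"
```

```text
t 2.45 pose [ 0.6365 -0.1014  0.0985] [-3.139  0.004  1.131] F [-0.3  0.5 -0.1] w 0.0939
 tool delta [-0.006   0.0046  0.0426]
```

```bash
python3 -m handwheel '[[[-0.005,0.004,0.004,0],[0,0,0.015,0],[0,0,0.015,0],[0,0,0.006,0],[0,0,0,0],[0,0,0,0]]]' >/dev/null; python3 -c "
from h import *
go(.638,-.109,.056)"
```

```text
t 3.05 pose [ 0.6394 -0.1081  0.0596] [3.139e+00 3.000e-03 1.132e+00] F [-0.2 -0.3 -0.1] w 0.0941
 tool delta [-0.0014 -0.0009  0.0036]
```

Good. Lower slightly, close and lift.

```bash
python3 -m handwheel '[[[0,0,0.004,0],[0,0,0,0],[0,0,0,0],[0,0,0,0],[0,0,0,0],[0,0,0,0],[0,0,0,0],[0,0,0,0]]]' 0.05 12; python3 -m handwheel '[[[0,0,-0.01,0],[0,0,-0.02,0],[0,0,-0.03,0],[0,0,-0.03,0],[0,0,-0.03,0],[0,0,0,0],[0,0,0,0]]]'; python3 -c "
from h import *
go(.589,.310,.14)"
```

```text
time_s: 3.85
ee_pos: [0.6399, -0.1082, 0.0563]
eef_rot: [3.137, 0.003, 1.132]
force: [-0.9, 0.1, 0.3]
grip_width: 0.0593
time_s: 4.55
ee_pos: [0.639, -0.1074, 0.1839]
eef_rot: [3.138, 0.003, 1.132]
force: [-0.1, -0.7, -2.6]
grip_width: 0.0593
t 4.55 pose [ 0.639  -0.1074  0.1839] [3.138e+00 3.000e-03 1.132e+00] F [-0.1 -0.7 -2.6] w 0.0593
 tool delta [ 0.3567 -0.2229  0.0421]
```

```bash
python3 -m handwheel '[[[0.02,-0.0125,0,0],[0.037,-0.023,0,0],[0.037,-0.023,0,0],[0.037,-0.023,0,0],[0.037,-0.023,0,0],[0.037,-0.023,0,0],[0.037,-0.023,0,0],[0.037,-0.023,0,0],[0.037,-0.023,0,0],[0.02,-0.012,0,0]]]' >/dev/null;python3 -m handwheel '[[[0.01,-0.006,0,0],[0,0,0,0],[0,0,0,0]]]' >/dev/null; python3 -c "
from h import *
go(.589,.310,.048)
m=imaging.camera_model('wrist');I=imaging.camera('wrist')
cv2.imwrite('pics/w2.png',I[:,:,::-1])
o=ctrl.get_obs();print(proj(m,[.589,.31,.006]));np.save('m2.npy',m,allow_pickle=True)"
```

```text
t 5.85 pose [0.5853 0.3096 0.1681] [-3.13   0.015  1.128] F [ 0.7 -0.2 -1.4] w 0.0595
 tool delta [0.0038 0.0046 0.12  ]
[279.60810078 205.04323368]
```

View pics/w2.png

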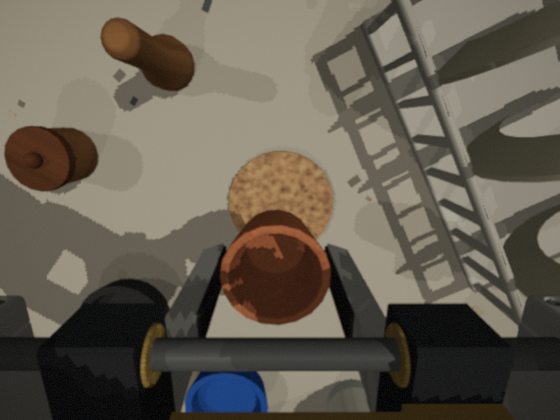

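Mat centred at about (280.5,203) against predicted (279.6,205); bowl rim centred at about (276,267). The bowl hangs upright.

```bash
python3 -c "
from h import *
m=np.load('m2.npy',allow_pickle=True).item()
b=at(m,276,267,.176);t=at(m,280.5,203,.006);print(b,t)
go(.589,.310,.049)
for z in(.176,):print(proj(m,[.5853,.3096,z]))"
```

```text
[0.57857195 0.31310545] [0.58739905 0.31177939]
t 5.9 pose [0.5853 0.3093 0.1681] [-3.13   0.015  1.128] F [-0.6  0.  -1.6] w 0.0591
 tool delta [0.004  0.0044 0.119 ]
[275.44588632 280.06040718]
```

```bash
python3 -m handwheel '[[[0.003,0.004,0.015,0],[0,0,0.025,0],[0,0,0.025,0],[0,0,0.02,0],[0,0,0.008,0],[0,0,0,0],[0,0,0,0]]]' >/dev/null; python3 -c "
from h import *
go(.590,.3105,.049)"
```

```text
t 6.6 pose [0.5921 0.302  0.0683] [-3.13   0.016  1.119] F [ 0.3  0.  -0.5] w 0.0597
 tool delta [ 0.007  -0.0054  0.0193]
```

```bash
python3 -m handwheel '[[[0.006,-0.003,0.004,0],[0,0,0.006,0],[0,0,0.004,0],[0,0,0,0],[0,0,0,0]]]' >/dev/null; python3 -c "
from h import *
go(.590,.3105,.049)"
```

```text
t 7.1 pose [0.593  0.3097 0.0558] [-3.133  0.012  1.119] F [-0.3 -0.2 -0.9] w 0.0595
 tool delta [-0.0005 -0.003   0.0068]
```

```bash
python3 -m handwheel '[[[0,-0.002,0.003,0],[0,0,0.003,0],[0,0,0.001,0],[0,0,0,0],[0,0,0,0]]]' >/dev/null; python3 -c "
from h import *
go(.590,.3105,.049)"
```

```text
t 7.6 pose [0.591  0.3107 0.0487] [-3.133  0.012  1.119] F [ 0.2 -0.  -0.4] w 0.0594
 tool delta [-0.0006 -0.0008 -0.0003]
```

```bash
python3 -m handwheel '[[[0,0,0.001,0],[0,0,0,0],[0,0,0,0]]]'; python3 -m handwheel '[[[0,0,0.001,0],[0,0,0,0],[0,0,0,0]]]'
```

```text
time_s: 7.9
ee_pos: [0.5913, 0.3107, 0.0488]
eef_rot: [-3.134, 0.011, 1.119]
force: [0.3, -1.0, -1.2]
grip_width: 0.0592
time_s: 8.2
ee_pos: [0.5914, 0.3108, 0.0486]
eef_rot: [-3.134, 0.011, 1.119]
force: [0.1, -0.5, -0.1]
grip_width: 0.0594
```

```bash
python3 -m handwheel '[[[0,0,0,0],[0,0,0,0],[0,0,0,0],[0,0,0,0],[0,0,0,0]]]' 0.094; python3 -m handwheel '[[[0,0,-0.02,0],[0,0,-0.04,0],[0,0,-0.04,0],[0,0,-0.04,0],[0,0,0,0],[0,0,0,0]]]'>/dev/null; python3 -c "
from h import *
go(.423,.273,.20)
m=imaging.camera_model('wrist');I=imaging.camera('wrist')
cv2.imwrite('pics/w3.png',I[:,:,::-1])
print(proj(m,[.591,.311,.056]),proj(m,[.588,.311,.006]),proj(m,[.423,.273,.108]));np.save('m3.npy',m,allow_pickle=True)"
```

```text
time_s: 8.7
ee_pos: [0.5915, 0.3108, 0.0481]
eef_rot: [-3.135, 0.011, 1.119]
force: [0.2, 0.5, -0.8]
grip_width: 0.093
t 9.3 pose [0.5925 0.3114 0.1919] [-3.133  0.013  1.119] F [ 0.3  0.  -0. ] w 0.0941
 tool delta [-0.1086 -0.1358 -0.0055]
[276.13121034 207.11171451] [275.39892641 193.02035658] [121.38553062  39.75862635]
```

View pics/w3.png

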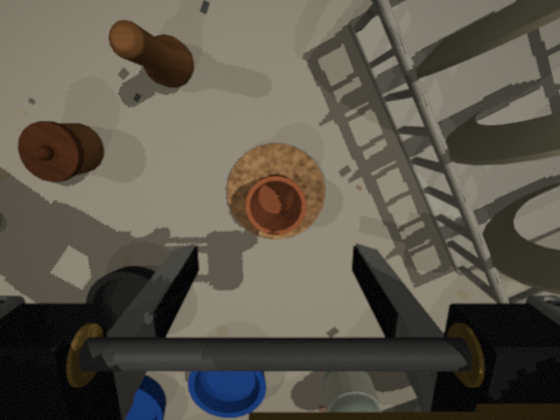

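Bowl rim at (276,206), mat at (275.5,191): the bowl stands within about 5 mm of centre. The medium ulekan's top is at (127,38).

```bash
python3 -m handwheel '[[[-0.02,-0.027,0,0],[-0.025,-0.031,0,0],[-0.025,-0.031,0,0],[-0.022,-0.026,0,0],[-0.01,-0.013,0,0],[0,0,0,0],[0,0,0,0]]]'>/dev/null; python3 -c "
from h import *
m=np.load('m3.npy',allow_pickle=True).item(); print(at(m,127,38,.108))
go(.423,.273,.20)
m=imaging.camera_model('wrist');I=imaging.camera('wrist')
cv2.imwrite('pics/w4.png',I[:,:,::-1])
print(proj(m,[.423,.273,.108]),proj(m,[.423,.273,0]));np.save('m4.npy',m,allow_pickle=True)"
```

```text
[0.42380394 0.27714725]
t 10.05 pose [0.425  0.2726 0.1856] [-3.126  0.022  1.119] F [ 0.7 -0.1  0.1] w 0.0938
 tool delta [-0.0008 -0.0022 -0.0144]
[277.01214899 226.1093803 ] [278.61061654 195.86559308]
```

View pics/w4.png

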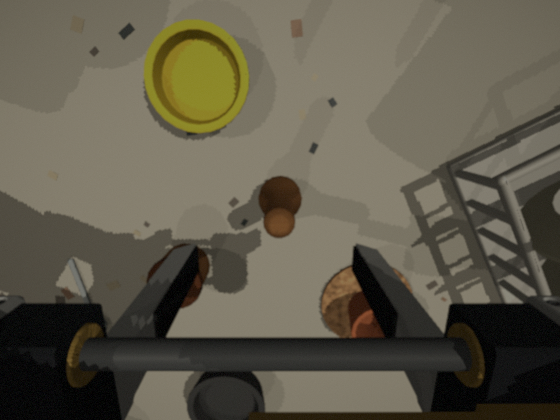

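Medium ulekan: top at (279.5,222), foot at (280,197), so it is about 3 mm from the estimate.

```bash
python3 -m handwheel '[[[0.001,-0.004,0.01,0],[0,0,0.025,0],[0,0,0.025,0],[0,0,0.012,0],[0,0,0,0],[0,0,0,0]]]'>/dev/null; python3 -c "
from h import *
go(.422,.2755,.08)"
```

```text
t 10.7 pose [0.4222 0.2751 0.1074] [-3.124  0.024  1.117] F [-0.5  0.6  0.3] w 0.0937
 tool delta [0.0009 0.0002 0.0274]
```

```bash
python3 -m handwheel '[[[0,0,0.012,0],[0,0,0.01,0],[0,0,0.003,0],[0,0,0,0],[0,0,0,0]]]'>/dev/null; python3 -c "
from h import *
go(.422,.2755,.08)";python3 -m handwheel '[[[0,0,0,0],[0,0,0,0],[0,0,0,0],[0,0,0,0],[0,0,0,0],[0,0,0,0],[0,0,0,0],[0,0,0,0]]]' 0.015 25
```

```text
t 11.2 pose [0.4225 0.2753 0.082 ] [-3.126  0.022  1.117] F [-0.1 -0.5 -0.8] w 0.0941
 tool delta [ 0.     -0.0005  0.0021]
time_s: 12.0
ee_pos: [0.423, 0.2756, 0.0831]
eef_rot: [-3.127, 0.02, 1.117]
force: [-0.5, -0.8, -0.1]
grip_width: 0.0337
```

```bash
python3 -m handwheel '[[[0,0,0,0],[0,0,0,0],[0,0,0,0],[0,0,0,0]]]'; python3 -m handwheel '[[[0,0,-0.01,0],[0,0,-0.02,0],[0,0,-0.03,0],[0,0,-0.03,0],[0,0,-0.01,0],[0,0,0,0],[0,0,0,0]]]'; python3 -c "
from h import *
go(.641,-.112,.20)"
```

```text
time_s: 12.4
ee_pos: [0.4231, 0.2757, 0.0832]
eef_rot: [-3.127, 0.02, 1.117]
force: [-0.3, 0.4, 0.9]
grip_width: 0.0254
time_s: 13.1
ee_pos: [0.4244, 0.2762, 0.1874]
eef_rot: [-3.126, 0.023, 1.117]
force: [-0.7, 0.4, -0.7]
grip_width: 0.0253
t 13.1 pose [0.4244 0.2762 0.1874] [-3.126  0.023  1.117] F [-0.7  0.4 -0.7] w 0.0253
 tool delta [-0.2541  0.3647 -0.0126]
```

```bash
python3 -m handwheel '[[[-0.013,0.018,0,0],[-0.026,0.037,0,0],[-0.026,0.037,0,0],[-0.026,0.037,0,0],[-0.026,0.037,0,0],[-0.026,0.037,0,0],[-0.026,0.037,0,0],[-0.026,0.037,0,0],[-0.026,0.037,0,0],[-0.015,0.021,0,0]]]'>/dev/null; python3 -m handwheel '[[[-0.008,0.012,0,0],[0,0,0,0],[0,0,0,0]]]'>/dev/null; python3 -c "
from h import *
go(.641,-.112,.15)
m=imaging.camera_model('wrist');I=imaging.camera('wrist')
cv2.imwrite('pics/w5.png',I[:,:,::-1])
print(proj(m,[.641,-.112,.032]));np.save('m5.npy',m,allow_pickle=True)"
```

```text
t 14.4 pose [ 0.6296 -0.1107  0.1629] [-3.099  0.035  1.12 ] F [-0.6  0.2 -0.9] w 0.0257
 tool delta [0.0042 0.0113 0.0122]
[284.10981257 225.14259138]
```

View pics/w5.png

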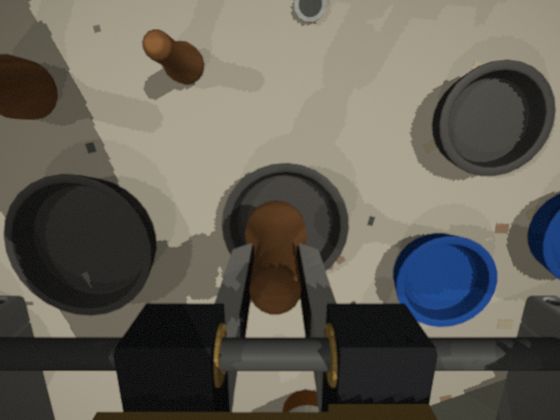

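Cobek rim is centred at about (285.5,225) against predicted (284,225). The foot of the ulekan shows at about (275.5,231).

```bash
python3 -c "
from h import *
m=np.load('m5.npy',allow_pickle=True).item();o=ctrl.get_obs()
print('foot seen',at(m,275.5,231,.085),'foot by tool',o['ee_pos']+R.from_euler('xyz',o['eef_rot']).apply([0,0,.083]), R.from_euler('xyz',o['eef_rot']).apply([0,0,1]),'cob',at(m,285.5,225,.032))
go(.642,-.112,.13)"
```

```text
foot seen [ 0.62853441 -0.11316973] foot by tool [ 0.62507565 -0.11157794  0.08000597] [-0.05403672 -0.01273108 -0.99845779] cob [ 0.64144032 -0.11073208]
t 14.45 pose [ 0.6296 -0.1105  0.1629] [-3.098  0.035  1.12 ] F [-0.5 -0.2 -1.4] w 0.0257
 tool delta [0.0052 0.0132 0.0322]
```

```bash
python3 -m handwheel '[[[0.005,0.010,0.01,0],[0.002,0.003,0.014,0],[0,0,0.014,0],[0,0,0.006,0],[0,0,0,0],[0,0,0,0]]]'>/dev/null; python3 -c "
from h import *
go(.643,-.1095,.098)"
```

```text
t 15.05 pose [ 0.6402 -0.1062  0.1147] [-3.097  0.035  1.124] F [-0.2  1.2 -2. ] w 0.0254
 tool delta [-0.0011  0.0047  0.0166]
```

```bash
python3 -m handwheel '[[[-0.001,0.004,0.005,0],[0,0,0.004,0],[0,0,0.002,0],[0,0,0,0],[0,0,0,0]]]'>/dev/null; python3 -c "
from h import *
go(.643,-.1095,.098)"
```

```text
t 15.55 pose [ 0.6433 -0.1096  0.104 ] [-3.099  0.035  1.124] F [ 0.5  0.7 -0.9] w 0.0257
 tool delta [ 0.0002 -0.0001  0.006 ]
```

```bash
python3 -m handwheel '[[[0,0,0.003,0],[0,0,0.001,0],[0,0,0,0],[0,0,0,0]]]'; python3 -m handwheel '[[[0,0,0.002,0],[0,0,0.001,0],[0,0,0,0],[0,0,0,0]]]'
```

```text
time_s: 15.95
ee_pos: [0.6432, -0.1097, 0.1]
eef_rot: [-3.099, 0.035, 1.124]
force: [0.3, 0.2, -1.1]
grip_width: 0.0252
time_s: 16.35
ee_pos: [0.6434, -0.1098, 0.0978]
eef_rot: [-3.1, 0.034, 1.124]
force: [0.2, 0.1, -1.5]
grip_width: 0.0255
```

```bash
python3 -m handwheel '[[[0,0,0.002,0],[0,0,0,0],[0,0,0,0]]]'; python3 -m handwheel '[[[0,0,0.002,0],[0,0,0,0],[0,0,0,0]]]'
```

```text
time_s: 16.65
ee_pos: [0.6441, -0.1099, 0.0979]
eef_rot: [-3.104, 0.034, 1.124]
force: [0.7, 0.0, -1.5]
grip_width: 0.0257
time_s: 16.95
ee_pos: [0.6447, -0.1102, 0.0976]
eef_rot: [-3.106, 0.033, 1.124]
force: [0.3, 0.8, 1.3]
grip_width: 0.0258
```

```bash
python3 -m handwheel '[[[0,0,0,0],[0,0,0,0],[0,0,0,0],[0,0,0,0],[0,0,0,0],[0,0,0,0]]]' 0.07; python3 -m handwheel '[[[0,0,-0.015,0],[0,0,-0.02,0],[0,0,-0.025,0],[0,0,-0.025,0],[0,0,-0.015,0],[0,0,0,0],[0,0,0,0]]]'>/dev/null; python3 -c "
from h import *
go(.466,-.131,.20)
m=imaging.camera_model('wrist');I=imaging.camera('wrist')
cv2.imwrite('pics/w6.png',I[:,:,::-1])
print(proj(m,[.642,-.112,.032]),proj(m,[.642,-.112,.124]),proj(m,[.466,-.131,.079]));np.save('m6.npy',m,allow_pickle=True)"
```

```text
time_s: 17.55
ee_pos: [0.6443, -0.1102, 0.0963]
eef_rot: [-3.104, 0.034, 1.124]
force: [0.1, -0.5, -0.1]
grip_width: 0.0689
t 18.25 pose [ 0.6495 -0.1086  0.2059] [-3.107  0.033  1.124] F [-0.3  0.  -1.2] w 0.0701
 tool delta [-0.0993 -0.1553  0.0145]
[274.8069144  198.16572555] [270.91566554 222.2404301 ] [160.63172825  31.80851411]
```

View pics/w6.png

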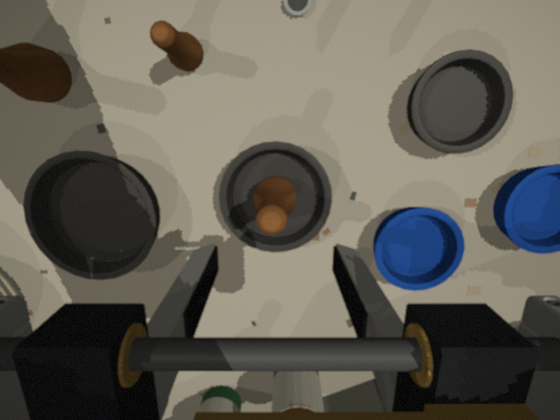

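Medium ulekan stands centred: top at (271.5,219.5) against the ideal (271,222). Small ulekan's top is at (163,33).

```bash
python3 -m handwheel '[[[-0.012,-0.018,0,0],[-0.018,-0.028,0.001,0],[-0.018,-0.028,0.001,0],[-0.018,-0.028,0.001,0],[-0.018,-0.028,0.001,0],[-0.012,-0.019,0.001,0],[-0.004,-0.006,0,0],[0,0,0,0],[0,0,0,0]]]' 0.07>/dev/null; python3 -c "
from h import *
m=np.load('m6.npy',allow_pickle=True).item(); print(at(m,163,33,.078))
go(.466,-.131,.15)
m=imaging.camera_model('wrist');I=imaging.camera('wrist')
cv2.imwrite('pics/w7.png',I[:,:,::-1])
print(proj(m,[.466,-.131,.078]),proj(m,[.466,-.131,0]));np.save('m7.npy',m,allow_pickle=True)"
```

```text
[ 0.46725719 -0.12987531]
t 19.2 pose [ 0.4577 -0.1312  0.2024] [-3.097  0.035  1.125] F [ 0.3  0.5 -0.1] w 0.0701
 tool delta [0.0056 0.0098 0.0518]
[284.02870191 223.95830205] [284.52244251 205.5645682 ]
```

View pics/w7.png

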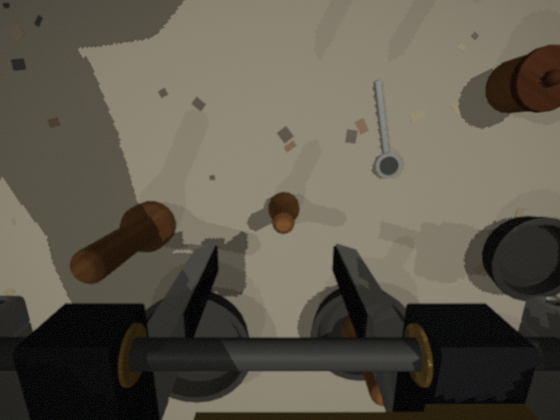

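Small ulekan: top at (284,223), foot at (284,207), matching the prediction within a pixel or two.

```bash
python3 -m handwheel '[[[0.004,0.007,0.01,0],[0.002,0.003,0.025,0],[0,0.001,0.03,0],[0,0.001,0.025,0],[0,0,0.01,0],[0,0,0,0],[0,0,0,0]]]'>/dev/null; python3 -c "
from h import *
go(.466,-.131,.057)"
```

```text
t 19.95 pose [ 0.4712 -0.131   0.0942] [-3.095  0.034  1.127] F [-0.9  0.6  0.5] w 0.0699
 tool delta [-0.0009 -0.003   0.0374]
```

```bash
python3 -m handwheel '[[[-0.001,-0.003,0.01,0],[0,0,0.014,0],[0,0,0.008,0],[0,0,0.002,0],[0,0,0,0],[0,0,0,0]]]'>/dev/null; python3 -c "
from h import *
go(.466,-.131,.057)";python3 -m handwheel '[[[0,0,0,0],[0,0,0,0],[0,0,0,0],[0,0,0,0],[0,0,0,0],[0,0,0,0],[0,0,0,0],[0,0,0,0],[0,0,0,0]]]' 0.012 25
```

```text
t 20.55 pose [ 0.4678 -0.1315  0.0618] [-3.102  0.034  1.127] F [-0.3  0.2 -0.1] w 0.0701
 tool delta [-0.0002 -0.0016  0.0048]
time_s: 21.45
ee_pos: [0.4684, -0.1316, 0.0631]
eef_rot: [-3.104, 0.033, 1.127]
force: [-0.3, 1.2, 0.5]
grip_width: 0.0211
```

```bash
python3 -m handwheel '[[[0,0,-0.01,0],[0,0,-0.02,0],[0,0,-0.025,0],[0,0,-0.025,0],[0,0,-0.015,0],[0,0,0,0],[0,0,0,0]]]'; python3 -c "
from h import *
go(.633,.096,.16)"
```

```text
time_s: 22.15
ee_pos: [0.4728, -0.1301, 0.1641]
eef_rot: [-3.104, 0.033, 1.127]
force: [0.2, 0.1, 0.2]
grip_width: 0.0213
t 22.15 pose [ 0.4728 -0.1301  0.1641] [-3.104  0.033  1.127] F [0.2 0.1 0.2] w 0.0213
 tool delta [ 0.273   0.0474 -0.0068]
```

```bash
python3 -m handwheel '[[[0.015,0.003,0,0],[0.03,0.005,0,0],[0.03,0.005,-0.001,0],[0.03,0.005,-0.001,0],[0.03,0.005,-0.001,0],[0.03,0.005,-0.001,0],[0.03,0.005,-0.001,0],[0.03,0.005,-0.001,0],[0.025,0.005,0,0],[0.01,0.003,0,0]]]'>/dev/null;python3 -m handwheel '[[[0,0,0,0],[0,0,0,0]]]'>/dev/null; python3 -c "
from h import *
go(.633,.096,.16)
m=imaging.camera_model('wrist');I=imaging.camera('wrist')
cv2.imwrite('pics/w8.png',I[:,:,::-1])
print(proj(m,[.633,.096,.03]));np.save('m8.npy',m,allow_pickle=True)"
```

```text
t 23.35 pose [0.6297 0.1036 0.1442] [-3.086  0.041  1.128] F [-1.1 -0.2 -0.3] w 0.0213
 tool delta [-0.0061  0.0053 -0.0159]
[274.51173058 226.9423416 ]
```

View pics/w8.png

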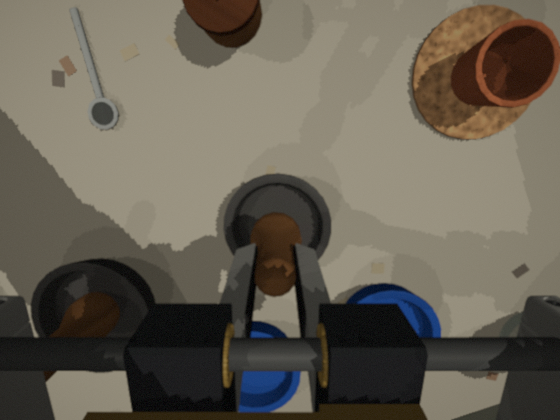

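Small cobek's rim is centred at (277.5,227) and the foot at about (275,237).

```bash
python3 -c "
from h import *
m=np.load('m8.npy',allow_pickle=True).item();o=ctrl.get_obs();r=R.from_euler('xyz',o['eef_rot'])
f=at(m,275,236.5,.087);c=at(m,277.5,227,.03)
print('foot seen',f,'foot by tool',o['ee_pos']+r.apply([0,0,.063]),'cob',c)
go(*(o['ee_pos'][:2]+c-f),.078)"
```

```text
foot seen [0.62592046 0.1024569 ] foot by tool [0.62537046 0.10257949 0.0813859 ] cob [0.63418352 0.09844345]
t 23.4 pose [0.6296 0.1034 0.1442] [-3.086  0.041  1.128] F [ 0.8  0.7 -0.3] w 0.0213
 tool delta [0.0026 0.0129 0.0656]
```

```bash
python3 -m handwheel '[[[0.001,0.007,0.01,0],[0,0.004,0.014,0],[0,0,0.014,0],[0,0,0.006,0],[0,0,0,0],[0,0,0,0]]]'>/dev/null; python3 -c "
from h import *
go(.638,.0985,.078)"
```

```text
t 24.0 pose [0.6364 0.0964 0.0944] [-3.084  0.042  1.125] F [ 0.6  1.2 -1.3] w 0.0213
 tool delta [0.0033 0.0015 0.0162]
```

```bash
python3 -m handwheel '[[[0.003,0.001,0.005,0],[0,0,0.004,0],[0,0,0.002,0],[0,0,0,0],[0,0,0,0]]]'>/dev/null; python3 -m handwheel '[[[0,0,0.002,0],[0,0,0.001,0],[0,0,0,0],[0,0,0,0]]]'; python3 -c "
from h import *
go(.638,.0985,.078)"
```

```text
time_s: 24.9
ee_pos: [0.6383, 0.099, 0.0807]
eef_rot: [-3.086, 0.041, 1.125]
force: [-0.4, -0.6, -0.6]
grip_width: 0.0212
t 24.9 pose [0.6383 0.099  0.0807] [-3.086  0.041  1.125] F [-0.4 -0.6 -0.6] w 0.0212
 tool delta [-0.0005  0.      0.0027]
```

```bash
for i in 1 2 3; do python3 -m handwheel '[[[0,0,0.002,0],[0,0,0,0],[0,0,0,0]]]' | sed -n 2,4p; done
```

```text
ee_pos: [0.6382, 0.0989, 0.0786]
eef_rot: [-3.086, 0.041, 1.125]
force: [-0.3, 0.8, -0.9]
ee_pos: [0.6384, 0.0989, 0.0773]
eef_rot: [-3.087, 0.04, 1.125]
force: [0.3, -0.3, 0.6]
ee_pos: [0.6392, 0.0989, 0.0775]
eef_rot: [-3.09, 0.039, 1.125]
force: [1.1, 0.3, -0.8]
```

```bash
python3 -m handwheel '[[[0,0,0,0],[0,0,0,0],[0,0,0,0],[0,0,0,0],[0,0,0,0],[0,0,0,0]]]' 0.075|tail -1; python3 -m handwheel '[[[0,0,-0.015,0],[0,0,-0.025,0],[0,0,-0.03,0],[0,0,-0.03,0],[0,0,-0.03,0],[0,0,-0.015,0],[0,0,0,0],[0,0,0,0]]]'>/dev/null; python3 -c "
from h import *
go(.4195,-.279,.21)
m=imaging.camera_model('wrist');I=imaging.camera('wrist')
cv2.imwrite('pics/w9.png',I[:,:,::-1])
print(proj(m,[.634,.0975,.03]),proj(m,[.634,.0975,.094]));np.save('m9.npy',m,allow_pickle=True)"
```

```text
grip_width: 0.0658
t 27.2 pose [0.6484 0.1009 0.2341] [-3.092  0.037  1.125] F [-0.2 -0.2 -0.9] w 0.0749
 tool delta [-0.4402 -0.0406  0.0426]
[273.98392957 190.0880436 ] [271.29857073 201.24862212]
```

View pics/w9.png

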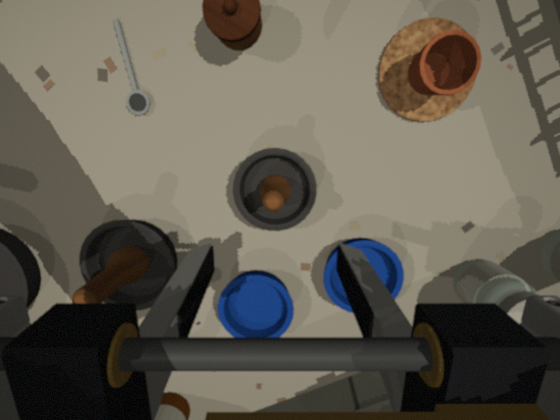

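Small ulekan is centred: top at (273,200) against the ideal (271,201), cobek at (274.5,188). Now the large one.

```bash
python3 -m handwheel '[[[-0.015,-0.001,0,0],[-0.03,-0.003,0.002,0],[-0.03,-0.003,0.002,0],[-0.03,-0.003,0.002,0],[-0.03,-0.003,0.002,0],[-0.03,-0.003,0.002,0],[-0.03,-0.003,0.002,0],[-0.03,-0.003,0.002,0],[-0.03,-0.003,0.002,0],[-0.03,-0.003,0.002,0]]]'>/dev/null; python3 -c "
from h import *
go(.4195,-.279,.22)"
```

```text
t 28.25 pose [ 0.49   -0.1496  0.2171] [-3.075  0.043  1.131] F [-0.2  0.2 -0.1] w 0.0751
 tool delta [-0.1471 -0.0084  0.004 ]
```

```bash
python3 -m handwheel '[[[-0.03,-0.002,0.001,0],[-0.03,-0.002,0.001,0],[-0.03,-0.002,0,0],[-0.025,-0.002,0,0],[-0.01,0,0,0],[0,0,0,0],[0,0,0,0]]]'>/dev/null; python3 -c "
from h import *
go(.4195,-.279,.22)
m=imaging.camera_model('wrist');I=imaging.camera('wrist')
cv2.imwrite('pics/w10.png',I[:,:,::-1])
print(proj(m,[.4195,-.279,.138]),proj(m,[.4195,-.279,0]));np.save('m10.npy',m,allow_pickle=True)"
```

```text
t 28.95 pose [ 0.4228 -0.2635  0.2153] [-3.065  0.042  1.127] F [ 0.6  0.3 -0. ] w 0.0749
 tool delta [-0.0156  0.0033 -0.0043]
[260.21327233 238.61385265] [270.13660011 205.65243065]
```

View pics/w10.png

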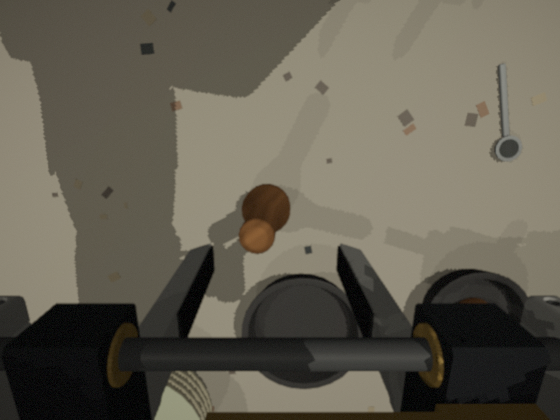

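Large ulekan: top at (256.5,236), foot at (266.5,209), so the target is (0.4185, -0.281). The tool tilt has drifted to about 5°, which is workable.

```bash
python3 -m handwheel '[[[-0.01,0.002,0,0],[-0.006,0.001,0,0],[0,0,0,0],[0,0,0,0]]]' 0.085 >/dev/null; python3 -c "
from h import *
go(.4185,-.281,.105)"
```

```text
t 29.4 pose [ 0.4197 -0.2787  0.2155] [-3.064  0.042  1.131] F [-0.9 -0.3  0. ] w 0.085
 tool delta [0.002  0.0085 0.1102]
```

```bash
python3 -m handwheel '[[[0,0.002,0.015,0],[0,0.002,0.025,0],[0,0.002,0.025,0],[0.001,0.001,0.012,0],[0,0,0,0],[0,0,0,0]]]' >/dev/null; python3 -c "
from h import *
go(.4185,-.281,.105)"
```

```text
t 30.0 pose [ 0.4208 -0.2809  0.1374] [-3.067  0.042  1.132] F [ 0.1 -0.1  0.4] w 0.0849
 tool delta [0.0003 0.0003 0.0325]
```

```bash
python3 -m handwheel '[[[0,0,0.012,0],[0,0,0.012,0],[0,0,0.004,0],[0,0,0,0],[0,0,0,0]]]' >/dev/null; python3 -c "
from h import *
go(.4185,-.281,.105)"; python3 -m handwheel '[[[0,0,0,0],[0,0,0,0],[0,0,0,0],[0,0,0,0],[0,0,0,0],[0,0,0,0],[0,0,0,0],[0,0,0,0],[0,0,0,0],[0,0,0,0]]]' 0.02 25
```

```text
t 30.5 pose [ 0.4191 -0.2816  0.1093] [-3.07   0.043  1.132] F [-0.6  0.1  0.5] w 0.0852
 tool delta [ 0.0005 -0.0005  0.0043]
time_s: 31.5
ee_pos: [0.4198, -0.2816, 0.1106]
eef_rot: [-3.072, 0.042, 1.131]
force: [0.1, 0.5, 0.7]
grip_width: 0.0301
```

```bash
python3 -m handwheel '[[[0,0,-0.01,0],[0,0,-0.02,0],[0,0,-0.025,0],[0,0,-0.025,0],[0,0,-0.012,0],[0,0,0,0],[0,0,0,0]]]'; python3 -c "
from h import *
go(.572,-.304,.21)"
```

```text
time_s: 32.2
ee_pos: [0.4266, -0.2808, 0.2065]
eef_rot: [-3.07, 0.043, 1.132]
force: [0.2, -0.3, -1.2]
grip_width: 0.0299
t 32.2 pose [ 0.4266 -0.2808  0.2065] [-3.07   0.043  1.132] F [ 0.2 -0.3 -1.2] w 0.0299
 tool delta [ 0.0407  0.1407 -0.0154]
```

```bash
python3 -m handwheel '[[[0.006,0.02,-0.002,0],[0.01,0.034,-0.004,0],[0.01,0.034,-0.004,0],[0.008,0.03,-0.004,0],[0.005,0.014,-0.001,0],[0,0,0,0],[0,0,0,0]]]'>/dev/null; python3 -c "
from h import *
go(.572,-.304,.2)
m=imaging.camera_model('wrist');I=imaging.camera('wrist')
cv2.imwrite('pics/w11.png',I[:,:,::-1])
print(proj(m,[.572,-.304,.036]));np.save('m11.npy',m,allow_pickle=True)"
```

```text
t 32.9 pose [ 0.565  -0.3015  0.1999] [-3.057  0.043  1.131] F [-0.9  0.4 -1.5] w 0.0298
 tool delta [ 0.0007  0.0073 -0.0008]
[282.60672644 219.55984734]
```

View pics/w11.png

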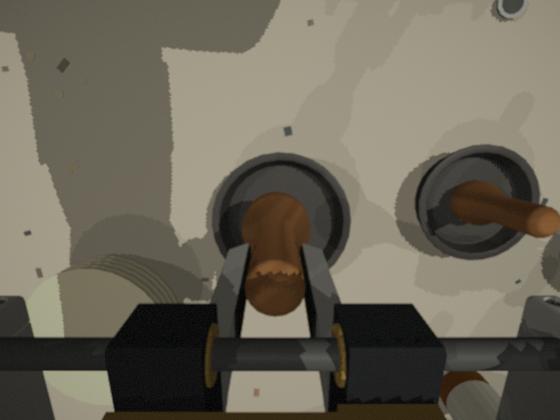

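Large cobek's rim is centred at (281.5,219), the foot at about (276,225).

```bash
python3 -c "
from h import *
m=np.load('m11.npy',allow_pickle=True).item();o=ctrl.get_obs();r=R.from_euler('xyz',o['eef_rot'])
f=at(m,276,225,.097);c=at(m,281.5,219,.036)
print('foot seen',f,'foot by tool',o['ee_pos']+r.apply([0,0,.11]),'cob',c)
go(*(o['ee_pos'][:2]+c-f),.125);go(*(o['ee_pos'][:2]+c-f),.145)"
```

```text
foot seen [ 0.56172795 -0.30423872] foot by tool [ 0.55442329 -0.30168823  0.09039515] cob [ 0.57095707 -0.30481069]
t 32.95 pose [ 0.5649 -0.3015  0.1999] [-3.057  0.043  1.131] F [-0.5 -0.3 -2.2] w 0.0298
 tool delta [0.0066 0.0149 0.0737]
t 32.95 pose [ 0.5649 -0.3015  0.1999] [-3.057  0.043  1.131] F [-0.5 -0.3 -2.2] w 0.0298
 tool delta [0.0057 0.0132 0.0538]
```

```bash
python3 -m handwheel '[[[0.003,0.008,0.01,0],[0.002,0.004,0.015,0],[0,0.001,0.015,0],[0,0,0.005,0],[0,0,0,0],[0,0,0,0]]]'>/dev/null; python3 -c "
from h import *
go(.5745,-.302,.127)"
```

```text
t 33.55 pose [ 0.5729 -0.3027  0.1491] [-3.055  0.042  1.129] F [ 0.2 -0.1 -1.5] w 0.0295
 tool delta [0.0022 0.0031 0.0218]
```

```bash
python3 -m handwheel '[[[0.002,0.003,0.006,0],[0,0,0.006,0],[0,0,0.003,0],[0,0,0,0],[0,0,0,0]]]'>/dev/null; python3 -c "
from h import *
go(.5745,-.302,.127)";for i in 1 2; do python3 -m handwheel '[[[0,0,0.002,0],[0,0,0,0],[0,0,0,0]]]' | sed -n 2,4p; done
```

```text
t 34.05 pose [ 0.5756 -0.3023  0.1337] [-3.057  0.043  1.129] F [-0.5  0.1 -1.8] w 0.0297
 tool delta [ 0.0001 -0.0006  0.0068]
ee_pos: [0.5755, -0.3024, 0.132]
eef_rot: [-3.058, 0.043, 1.129]
force: [0.4, -0.8, -0.6]
ee_pos: [0.5753, -0.3025, 0.13]
eef_rot: [-3.058, 0.043, 1.129]
force: [0.1, -0.8, -0.8]
```

```bash
for i in 1 2 3 4; do python3 -m handwheel '[[[0,0,0.002,0],[0,0,0,0],[0,0,0,0]]]' | sed -n 2,4p; done
```

```text
ee_pos: [0.5751, -0.3025, 0.1278]
eef_rot: [-3.058, 0.043, 1.129]
force: [0.8, -0.2, -1.8]
ee_pos: [0.5749, -0.3025, 0.1257]
eef_rot: [-3.058, 0.043, 1.129]
force: [-0.2, 0.0, -0.7]
ee_pos: [0.5754, -0.303, 0.1257]
eef_rot: [-3.061, 0.043, 1.129]
force: [0.0, 0.3, -1.2]
ee_pos: [0.5758, -0.3035, 0.1254]
eef_rot: [-3.064, 0.044, 1.129]
force: [-0.3, -0.9, 0.3]
```

Floor reached. Release, rise and look.

```bash
python3 -m handwheel '[[[0,0,0,0],[0,0,0,0],[0,0,0,0],[0,0,0,0],[0,0,0,0],[0,0,0,0],[0,0,0,0]]]' 0.085|tail -1; python3 -m handwheel '[[[0,0,-0.015,0],[0,0,-0.025,0],[0,0,-0.03,0],[0,0,-0.03,0],[0,0,-0.03,0],[0,0,-0.015,0],[0,0,0,0],[0,0,0,0]]]'>/dev/null;  python3 -m handwheel '[[[0,-0.03,-0.02,0],[0,-0.04,-0.02,0],[0,-0.04,0,0],[0,-0.04,0,0],[0,-0.04,0,0],[0,-0.04,0,0],[0,-0.04,0,0],[0,0,0,0],[0,0,0,0]]]'>/dev/null; python3 -c "
from h import *
go(.5745,-.302,.2)
I=imaging.camera('top')
cv2.imwrite('pics/f.png',cv2.resize(I[125:275,130:480,::-1],(800,343),interpolation=cv2.INTER_CUBIC))
m=imaging.camera_model('top')
for n,p in dict(cs=(.634,.0965,.03),cst=(.634,.0965,.094),cm=(.641,-.1115,.032),cmt=(.641,-.1115,.124),cl=(.572,-.304,.036),clt=(.572,-.304,.154),mat=(.5885,.311,.006),bowl=(.5885,.311,.056)).items(): print(n,((proj(m,p)-[130,125])*800/350).round(1))"
```

```text
grip_width: 0.0821
t 38.25 pose [ 0.3377 -0.1799  0.3352] [-3.053  0.043  1.129] F [ 1.1 -0.4  0.1] w 0.0848
 tool delta [-0.0033  0.2772  0.1114]
cs [286.   82.3]
cst [281.4  64.9]
cm [479.   80.7]
cmt [487.6  54.8]
cl [660.3 147. ]
clt [691.2 119.5]
mat [ 88.8 123.3]
bowl [ 77.1 111.6]
```

View pics/f.png

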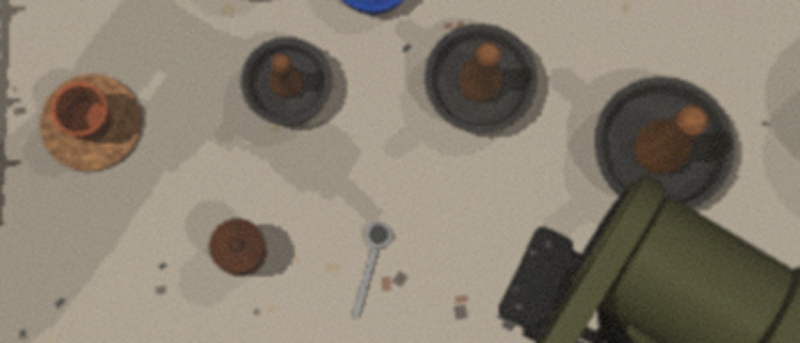

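The top view agrees: each ulekan top, and the bowl on the mat, lies within about 6 mm of where a centred, upright object would show. The salt pot and spoon haven't moved, so I'm handing in.

```bash
python3 -c "
from station import ctrl
print(ctrl.hand_in())"
```

```text
the job is handed in; nothing more can be done
None
```

The job is done and handed in at about 38 s on the robot's clock. The clay bowl stands on the cork mat, and the small, medium and large ulekans stand in their own cobeks.

**Last checks:** In the final top view all four stand upright, and the arm is clear of everything. The bowl and the small and medium ulekans are within about 3 mm of centre there, though the wrist view earlier put the bowl about 5 mm off. The large ulekan is about 6 mm off by my pixel reading; the limit is 15 mm. By eye, the salt pot and teaspoon are where they started.

**What went less well:** The tool's tilt drifted to about 5° over the run. I allowed for it by measuring where the foot of each ulekan was before lowering it. The camera-based and tool-based foot positions differed by up to 8 mm for the large ulekan, and I used the camera's. Hand-in gives no verdict, so these are my own measurements only.

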